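# Switch on the microscope at its key console

## Robot

A 6-joint arm with a two-finger parallel gripper is mounted at the origin on the work surface. World frame = base frame: x ahead of the robot, y to its left, z up, the work surface at z = 0. Lengths are in mm, angles in rad, forces in N, time in s.
With the tool pointing down it reaches from about 350 to 975 mm from the base axis. Payload 7.1 kg.
Tool frame: the origin (TCP) lies midway between the tips of the shut fingers; the grasp point (between the pads) lies 19 mm behind it; z points along the fingers, y is the line along which they close (so a half turn about z gives the same grasp; the last joint's range is limited). The gripper opens to 88 mm and grips with 3 to 60 N. Pads are 20 mm wide; open, the fingers measure 115 mm over their backs; the gripper's body (75 mm by 178 mm) begins 61 mm behind the grasp point.
Start: joints at [-1.274, 0.423, 1.63, -0, 1.089, -0.019], TCP at [194.128, -594.07, 222.675] pointing down, gripper open.
Joint ranges: [-3, 3], [-0.9, 2.11], [0.09, 2.58], [-1.31, 4.45], [0.11, 2.69], [-2.54, 2.54]. Speed limits (rad/s): [2.39, 2.39, 3.01, 3.14, 3.14, 3.14].

## Interface

Orientations are given as a rotation vector (axis times angle).
In Python, from workcell import ctrl gives the robot as it stands. The module is installed in compiled form; this text tells all that it offers.
- The arm moves only by the tool apply_moves, never from a script. Its argument "targets" is a list of rows, each a list of 3 entries, a list of its own where there are three numbers: the opening, from -1 (shut) to 1 (fully open), then the shift along the tool's x, y, z normalised to -1 to 1, where 1 is 5 cm, then the turn, a rotation vector about the tool's x, y, z normalised to -1 to 1, where 1 is 90 degrees. In form: [[jaw, [x, y, z], [wx, wy, wz]], ...]. A call has 1 to 8 rows; each row shifts and turns the commanded pose from where the row before left it, along the tool's axes as they then stand; what a row does not reach is not made up. A row lasts 1/8 s, in which the tool goes at most 62.5 mm and 10.7 degrees, less where a joint would pass 70% of its speed; a pose out of reach is approached as far as the arm can. A call with a number of a shift or a turn outside -1 to 1 is refused whole. A call with a gripper value outside its range is refused whole. The fingers move at their own pace and stop on an object; the grip force is fixed at half the most. Time passes only in rows, so rows that do not move let the fingers close. It gives the time, the measured TCP pose, the force, the opening and the grip force at its end, in the units of the state.
- ctrl.get_obs(): the state, without advancing time (a new reading comes with each control period).
- ctrl.get_image(name): name is "scene" or "top" or "wrist"; returns a dict with "pixels" (400x640x3 uint8, blue, green, red), "camera_matrix" (3x3 intrinsics, pixels), "view" (4x4, takes a point from world to camera coordinates); the wrist camera has in their place "hand_eye" (4x4, takes a point from camera to tool coordinates, whose origin is the TCP and whose axes are the flange's). Camera axes: x right, y down, z forward; pixel columns grow to the right and rows downward; lengths in mm; the calibration is good to about 2 mm. A picture is of the moment at which its call begins: read the wrist's pose just before it. There is no depth.
- ctrl.close_job(): hands the job in; it is judged then, once.
Trained networks look in the newest picture that a camera, given by its name, has taken for a name from the list of things; names that differ only in an ending like _2 or _b are one class to them, and where a whole thing is asked for, a point or a joint stands for the part that bears it (a point fixed in the world has none). Each returns a list of dicts, best first, with "score" (0 to 1); they miss things now and then, are a little off and sometimes report something else, mostly with a low value. They report only what shows in the picture. A call takes as long as a camera call.
- ctrl.masks_of(label, camera): "region" (400x640 bool, what is visible of it) and "bbox" ([left, top, right, bottom] in pixels, round what is visible of it).
- ctrl.pinpoint(label, camera): "xy" ([column, row] in pixels: a listed point, or the origin of a listed thing).
The state is a dict: "t": time; "qpos": joint angles; "qvel": joint speeds; "joint_torque": joint torques, N m; "ee_pos": TCP position; "orientation": TCP orientation; "ft_force": force on the tool from outside, world axes, zero at the start; "moment": the same for the moment, N m; "width": finger opening in mm; "grasp_force": force on a finger pad.
Only numpy, scipy, OpenCV 4.12 (cv2) and the standard library are available. Lean on these libraries where they do the work, as an engineer would, in place of code of your own. Each camera call takes 0.05 s, during which the arm holds its last target. There are 200 camera calls.

## Task

Switch on the microscope at its white console with light taps of the fingertips: press the red key (mains), then the yellow key (lamp), then the blue key (camera), each at least half way down its 20 mm travel, where it stays, without ramming it against its stop (25 N is too much). Leave the green and white keys up, touch things with the fingers only, and do not lift or shift the bottle, slide box, dish or cup standing around the console.

Things in the scene. Friction and masses are not known exactly. Their poses are not given: they have to be found in the camera images.
- console: White console with a black top, bolted down; 170 (its x) by 240 (its y) by 40 mm high; origin at the centre of its underside. On it five round keys in collars of 44 mm diameter, 6 mm high: far row at x 35, y 65, 0 and -65 mm; near row at x -35, y 32.5 and -32.5 mm (console frame). Which colour has which place changes from run to run.
- red_key (a joint): How far the red key is pressed down, m: 0 (to 0.001 at the start) is up, 0.020 is its hard stop. It slides straight down, starts to move at 3.4 N, needs 5 N half way and 6.6 N just above the stop (running into the stop soon exceeds 25 N), and stays where it is pushed to (no spring back; it cannot be raised). It counts as pressed beyond 0.007.
- red_top (a point): Centre of the top face of the red key, a flat round red cap of 30 mm diameter. The point moves down with the key; up, it is 70 mm above the bench and 24 mm above its collar; fully down it still stands 4 mm above the collar.
- yellow_key (a joint): How far the yellow key is pressed down, m: 0 (to 0.001 at the start) is up, 0.020 is its hard stop. It slides straight down, starts to move at 3.4 N, needs 5 N half way and 6.6 N just above the stop (running into the stop soon exceeds 25 N), and stays where it is pushed to (no spring back; it cannot be raised). It counts as pressed beyond 0.007.
- yellow_top (a point): Centre of the top face of the yellow key, a flat round yellow cap of 30 mm diameter. The point moves down with the key; up, it is 70 mm above the bench and 24 mm above its collar; fully down it still stands 4 mm above the collar.
- blue_key (a joint): How far the blue key is pressed down, m: 0 (to 0.001 at the start) is up, 0.020 is its hard stop. It slides straight down, starts to move at 3.4 N, needs 5 N half way and 6.6 N just above the stop (running into the stop soon exceeds 25 N), and stays where it is pushed to (no spring back; it cannot be raised). It counts as pressed beyond 0.007.
- blue_top (a point): Centre of the top face of the blue key, a flat round blue cap of 30 mm diameter. The point moves down with the key; up, it is 70 mm above the bench and 24 mm above its collar; fully down it still stands 4 mm above the collar.
- green_key (a joint): How far the green key is pressed down, m: 0 (to 0.001 at the start) is up, 0.020 is its hard stop. It slides straight down, starts to move at 3.4 N, needs 5 N half way and 6.6 N just above the stop (running into the stop soon exceeds 25 N), and stays where it is pushed to (no spring back; it cannot be raised). It counts as pressed beyond 0.007.
- green_top (a point): Centre of the top face of the green key, a flat round green cap of 30 mm diameter. The point moves down with the key; up, it is 70 mm above the bench and 24 mm above its collar; fully down it still stands 4 mm above the collar.
- white_key (a joint): How far the white key is pressed down, m: 0 (to 0.001 at the start) is up, 0.020 is its hard stop. It slides straight down, starts to move at 3.4 N, needs 5 N half way and 6.6 N just above the stop (running into the stop soon exceeds 25 N), and stays where it is pushed to (no spring back; it cannot be raised). It counts as pressed beyond 0.007.
- white_top (a point): Centre of the top face of the white key, a flat round white cap of 30 mm diameter. The point moves down with the key; up, it is 70 mm above the bench and 24 mm above its collar; fully down it still stands 4 mm above the collar.
- stain_bottle: Bystander, loose: amber glass bottle with black cap, 42 mm diameter, 75 mm high; origin at the centre of its underside. Left (+y) of the console.
- slide_box: Bystander, loose: closed blue slide box with a paper label, 97 by 82 by 35 mm high; origin at the centre of its underside. Right (-y) of the console.
- petri_dish: Bystander, loose: clear shallow dish, 90 mm diameter, 16 mm high; origin at the centre of its underside. Left of and nearer than the console.
- specimen_cup: Bystander, loose: open white cup, 60 mm diameter at the rim, 65 mm high; origin at the centre of its underside. Beyond the console.

How it is judged:
By the outcome, as a careful person would: the job done as asked, in the order asked, and still so for the second after the job is handed in, with the robot touching nothing.
It also fails if it takes over 38 s, if anything falls off the work surface, if the arm or the gripper's body presses on something with over 40 N, if the wrist force passes 120 N, or if a joint passes its speed limit or range.

## Working session

There is one attempt and no reset: what is moved stays moved. The work goes in short steps, Python scripts to look and compute and a tool call to move; the robot and the scene stay as the last step left them, time stands still between calls to the robot, and variables do not carry over. Pictures are saved under pics/ and viewed, at most 10 in all, crops included, and the job is handed in when it is done.

Besides the shell and the picture viewer there is one more tool, called after "Request:" as name(argument=value, ...) on one line, values as JSON. apply_moves: Moves the arm, as the interface text tells. Scaled input: -1 to 1 covers 5 cm each way for a shift and 90 degrees each way for a turn. Its arguments: {"type":"object","properties":{"targets":{"type":"array"}},"required":["targets"]}

```bash
mkdir -p pics
cat > h.py <<'E'
import numpy as np, cv2
from workcell import ctrl
def ray(im,xy):
    K=np.array(im["camera_matrix"]);V=np.array(im["view"])
    d=V[:3,:3].T@np.linalg.inv(K)@np.array([xy[0],xy[1],1.]); c=-V[:3,:3].T@V[:3,3]
    return c,d
def at_z(im,xy,z):
    c,d=ray(im,xy); return c+d*(z-c[2])/d[2]
E
python3 - <<'E'
from h import *
for cam in ("scene","top"):
    im=ctrl.get_image(cam); cv2.imwrite(f"pics/{cam}1.png",im["pixels"])
    for c in "red yellow blue green white".split():
        print(cam,c,[(np.round(p["xy"]),round(p["score"],2),np.round(at_z(im,p["xy"],70)[:2],1)) for p in ctrl.pinpoint(c+"_top",cam)[:2]])
    for c in "console stain_bottle slide_box petri_dish specimen_cup".split():
        print(cam,c,[(np.round(p["xy"]),round(p["score"],2),np.round(at_z(im,p["xy"],0)[:2],1)) for p in ctrl.pinpoint(c,cam)[:1]])
o=ctrl.get_obs();print(o)
E
```

```text
scene red [(array([302., 177.]), 0.69, array([487. ,   9.9]))]
scene yellow [(array([313., 196.]), 0.69, array([567.,  55.]))]
scene blue [(array([327., 184.]), 0.57, array([504.5,  79.9]))]
scene green [(array([404., 207.]), 0.51, array([564.5, 276.1])), (array([282., 197.]), 0.43, array([585.2, -18.4]))]
scene white [(array([338., 201.]), 0.56, array([573.3, 117.6]))]
scene console [(array([313., 215.]), 0.65, array([551.7,  54. ]))]
scene stain_bottle [(array([311., 214.]), 0.56, array([550. ,  48.1]))]
scene slide_box [(array([310., 198.]), 0.39, array([480.9,  31.8]))]
scene petri_dish [(array([400., 206.]), 0.93, array([463.7, 272.5]))]
scene specimen_cup [(array([313., 254.]), 0.62, array([696.7,  82.3]))]
top red [(array([345., 258.]), 0.6, array([500.9,  11.9]))]
top yellow [(array([328., 220.]), 0.57, array([573.2,  46.1])), (array([360., 219.]), 0.38, array([575.2, -16.7]))]
top blue [(array([311., 257.]), 0.53, array([501.3,  77.4]))]
top green [(array([360., 221.]), 0.73, array([571.3, -16.4]))]
top white [(array([292., 226.]), 0.55, array([559.8, 114.2]))]
top console [
[... 253 characters left out ...]
9]))]
top specimen_cup []
{'t': 1.1, 'qpos': array([-1.27399967e+00,  4.23072198e-01,  1.62990325e+00,  1.28390941e-05,
        1.08858804e+00, -1.90088526e-02]), 'qvel': array([ 0.00091038, -0.00078877,  0.00148495,  0.00053386, -0.0014688 ,
        0.00139281]), 'joint_torque': array([-1.39297616e-03, -5.44589746e+01, -2.74041599e+01,  6.42506825e-02,
        1.67657097e-02, -1.02662318e-05]), 'ee_pos': array([ 194.13296076, -594.07282411,  222.69115415]), 'orientation': array([3.10248336e+00, 4.93993750e-01, 2.40375927e-05]), 'ft_force': array([-0.74263967,  0.17729804, -0.26260748]), 'moment': array([-0.0055264 , -0.04662522,  0.06828065]), 'grasp_force': 0.0, 'width': 87.61974034607493}
```

View pics/top1.png

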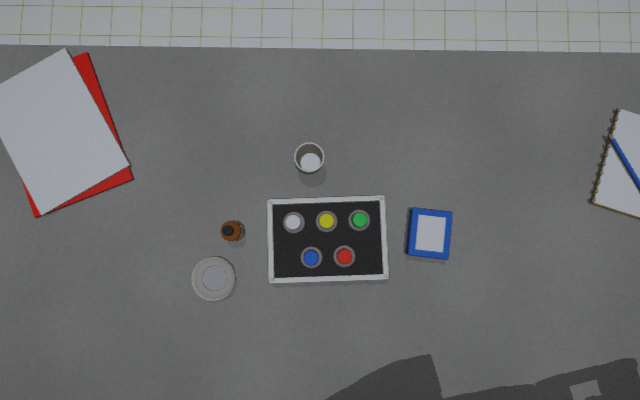

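View pics/scene1.png

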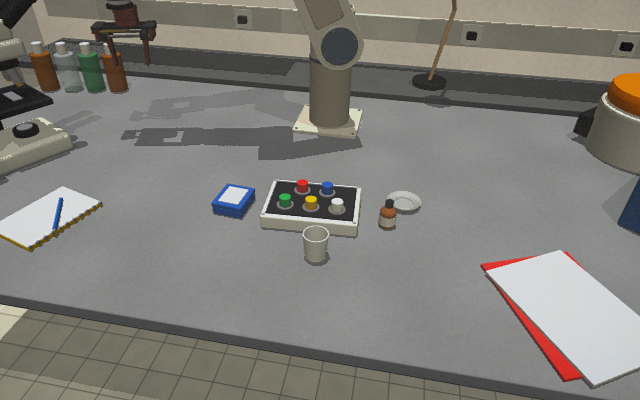

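```bash
cat >> h.py <<'E'
from scipy.spatial.transform import Rotation as Rn
def cents(im):
    hsv=cv2.cvtColor(im["pixels"],cv2.COLOR_BGR2HSV); out={}
    for n,(a,b,u,v) in dict(red=(172,8,345,257),yellow=(22,38,327,221),blue=(100,125,311,257),green=(45,80,360,220)).items():
        H=hsv[...,0]; m=((H>=a)|(H<=b) if a>b else (H>=a)&(H<=b))&(hsv[...,1]>120)&(hsv[...,2]>60)
        yy,xx=np.nonzero(m); k=np.hypot(xx-u,yy-v)<14
        out[n]=(xx[k].mean(),yy[k].mean(),k.sum())
    return out
def to_tool(d,o): return Rn.from_rotvec(o["orientation"]).inv().apply(d)
E
python3 - <<'E'
from h import *
im=ctrl.get_image("top");o=ctrl.get_obs()
L=dict(red=(-35,-32.5),yellow=(35,0),blue=(-35,32.5),green=(35,-65)); P={}
for n,c in cents(im).items():
    P[n]=at_z(im,c[:2],69)[:2]; print(n,np.round(c,1),np.round(P[n],1))
A=np.array([L[n] for n in L]);B=np.array([P[n] for n in L])
a=A-A.mean(0);b=B-B.mean(0);th=np.arctan2((a[:,0]*b[:,1]-a[:,1]*b[:,0]).sum(),(a*b).sum())
R=np.array([[np.cos(th),-np.sin(th)],[np.sin(th),np.cos(th)]]);F=a@R.T+B.mean(0)
print("yaw",th);
for n,f,bb in zip(L,F,B): print(n,np.round(f,1),"res",np.round(bb-f,1))
print("cam",np.round(ray(im,(0,0))[0]))
print(Rn.from_rotvec(o["orientation"]).as_matrix().round(3), "to red z110", to_tool(np.array([*F[0],110])-o["ee_pos"],o))
E
```

```text
red [344.2 256.1 184. ] [503.7  13.1]
yellow [326.2 220.5 180. ] [571.2  48.9]
blue [310.6 257.3 174. ] [500.1  77.5]
green [359.3 219.4 176. ] [574.7 -15. ]
yaw 0.054753202961280514
red [503.4  13. ] res [0.3 0.1]
yellow [571.5  49.3] res [-0.3 -0.4]
blue [499.8  77.9] res [ 0.3 -0.4]
green [575.  -15.6] res [-0.3  0.6]
cam [533.  49. 891.]
[[ 0.951  0.311  0.   ]
 [ 0.311 -0.951 -0.   ]
 [ 0.     0.    -1.   ]] to red z110 [ 482.49370234 -481.00667107  112.67908682]
```

Request:
apply_moves(targets=[[-1,[0.6,-0.6,0],[0,0,0]],[-1,[0.6,-0.6,0],[0,0,0]],[-1,[0.6,-0.6,0],[0,0,0]],[-1,[0.6,-0.6,0],[0,0,0]],[-1,[0.6,-0.6,0],[0,0,0]],[-1,[0.6,-0.6,0],[0,0,0]],[-1,[0.6,-0.6,0],[0,0,0]],[-1,[0.6,-0.6,0],[0,0,0]]])

```text
t: 2.15
ee_pos: [348.3, -290.3, 222.9]
orientation: [3.102, 0.494, 0.001]
ft_force: [0.3, -1.2, 1.5]
width: 11.0
grasp_force: 0.0
```

Request:
apply_moves(targets=[[-1,[0.6,-0.6,0.2],[0,0,0]],[-1,[0.6,-0.6,0.2],[0,0,0]],[-1,[0.6,-0.6,0.2],[0,0,0]],[-1,[0.6,-0.6,0.2],[0,0,0]],[-1,[0.6,-0.6,0.2],[0,0,0]],[-1,[0.6,-0.6,0.2],[0,0,0]],[-1,[0.6,-0.6,0.2],[0,0,0]],[-1,[0,0,0],[0,0,0]]])

```text
t: 3.15
ee_pos: [482.9, -24.6, 152.2]
orientation: [-3.101, -0.499, 0.0]
ft_force: [0.1, -0.1, 0.5]
width: 0.1
grasp_force: 0.0
```

```bash
cat >> h.py <<'E'
def wrist_at(xy,z,o,im):
    H=np.array(im["hand_eye"]);R=Rn.from_rotvec(o["orientation"]).as_matrix()
    d=R@H[:3,:3]@np.linalg.inv(im["camera_matrix"])@np.array([xy[0],xy[1],1.]); c=R@H[:3,3]+o["ee_pos"]
    return c+d*(z-c[2])/d[2]
E
python3 - <<'E'
from h import *
o=ctrl.get_obs();im=ctrl.get_image("wrist");cv2.imwrite("pics/w1.png",im["pixels"])
for c in "red yellow blue green white".split():
    print(c,[(np.round(p["xy"]),round(p["score"],2),np.round(wrist_at(p["xy"],70,o,im)[:2],1)) for p in ctrl.pinpoint(c+"_top","wrist")[:2]])
print(to_tool(np.array([503.4,13,75])-o["ee_pos"],o))
E
```

```text
red [(array([345., 100.]), 0.7, array([576.6, -15.5])), (array([286., 172.]), 0.68, array([503.9,  13.6]))]
yellow [(array([269.,  81.]), 0.97, array([570.6,  47.8]))]
blue [(array([217., 149.]), 0.71, array([504.4,  76.1]))]
green [(array([349., 102.]), 0.83, array([575.7, -19.2]))]
white [(array([187.,  59.]), 0.94, array([565.9, 114.4]))]
[ 31.27303791 -29.22879502  77.19362345]
```

View pics/w1.png

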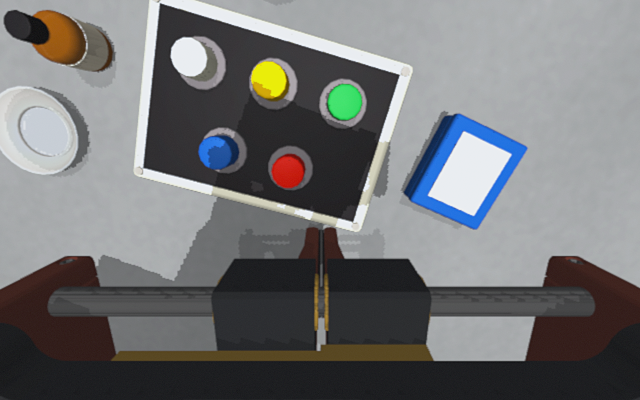

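Request:
apply_moves(targets=[[-1,[0.62,-0.58,0.4],[0,0,0]],[-1,[0,0,0.6],[0,0,0]],[-1,[0,0,0.4],[0,0,0]],[-1,[0,0,0],[0,0,0]],[-1,[0,0,0],[0,0,0]]])

```text
t: 4.08
ee_pos: [503.0, 10.1, 83.4]
orientation: [3.103, 0.493, 0.001]
ft_force: [0.2, -0.6, 0.2]
width: 0.5
grasp_force: 0.0
```

Request:
apply_moves(targets=[[-1,[0.02,-0.04,0.1],[0,0,0]],[-1,[0,0,0.08],[0,0,0]],[-1,[0,0,0.06],[0,0,0]],[-1,[0,0,0.06],[0,0,0]],[-1,[0,0,0.06],[0,0,0]],[-1,[0,0,0],[0,0,0]]])

```text
t: 4.82
ee_pos: [502.9, 12.8, 64.5]
orientation: [-3.102, -0.494, 0.0]
ft_force: [0.2, 0.6, 0.4]
width: 0.6
grasp_force: 0.0
```

Run:
```python
from h import *
f=[]
for i in range(2):
    im=ctrl.get_image("scene"); o=ctrl.get_obs(); f.append(np.round([*o["ft_force"],o["ee_pos"][2],o["width"]],2))
print(f)
a=im["pixels"][150:250,240:380]; a=cv2.resize(a,None,fx=5,fy=5,interpolation=cv2.INTER_CUBIC)
cv2.imwrite("pics/s2.png",a)
```

```text
[array([ 0.38,  0.91, -0.1 , 64.49,  0.14]), array([-2.400e-01,  5.000e-02, -5.900e-01,  6.451e+01,  8.400e-01])]
```

View pics/s2.png

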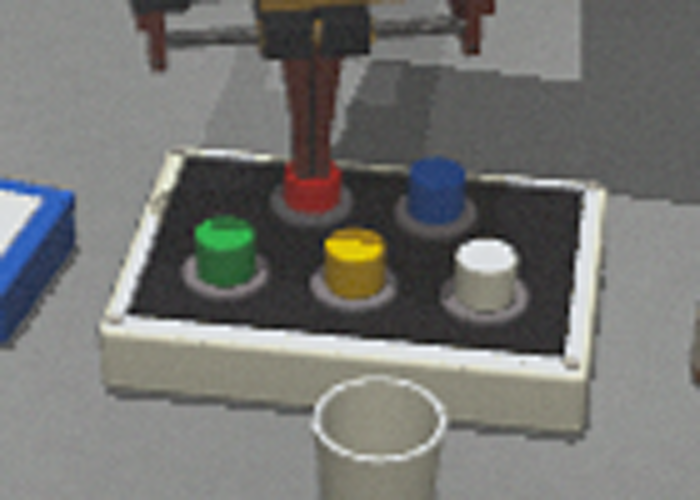

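Request:
apply_moves(targets=[[-1,[0,0,0.04],[0,0,0]],[-1,[0,0,0.04],[0,0,0]],[-1,[0,0,0.04],[0,0,0]],[-1,[0,0,0.03],[0,0,0]]])

```text
t: 5.42
ee_pos: [502.9, 12.8, 57.1]
orientation: [-3.103, -0.494, -0.0]
ft_force: [-0.8, -0.1, 5.1]
width: 0.2
grasp_force: 2.7
```

Request:
apply_moves(targets=[[-1,[0,0,0],[0,0,0]],[-1,[0,0,-0.3],[0,0,0]],[-1,[0,0,-0.5],[0,0,0]],[-1,[0,0,0],[0,0,0]]])

```text
t: 5.92
ee_pos: [504.5, 12.9, 99.1]
orientation: [3.102, 0.494, 0.006]
ft_force: [0.4, -0.4, -0.2]
width: 0.2
grasp_force: 0.0
```

Request:
apply_moves(targets=[[-1,[0.5,-0.09,0],[0,0,0]],[-1,[0.6,-0.1,0],[0,0,0]],[-1,[0.42,-0.08,0],[0,0,0]],[-1,[0,0,0.25],[0,0,0]],[-1,[0,0,0],[0,0,0]],[-1,[0,0,0],[0,0,0]]])

```text
t: 6.68
ee_pos: [569.7, 48.8, 84.1]
orientation: [-3.102, -0.493, 0.003]
ft_force: [0.2, -0.6, 0.3]
width: 0.3
grasp_force: 0.0
```

Run:
```python
from h import *
im=ctrl.get_image("scene"); o=ctrl.get_obs(); print(np.round(o["ee_pos"],1), to_tool(np.array([571.5,49.3,57])-o["ee_pos"],o)/50)
a=im["pixels"][150:250,240:380]; a=cv2.resize(a,None,fx=5,fy=5,interpolation=cv2.INTER_CUBIC)
cv2.imwrite("pics/s3.png",a)
```

```text
[570.1  48.8  84.4] [3.07068609e-02 4.27228863e-04 5.48518728e-01]
```

View pics/s3.png

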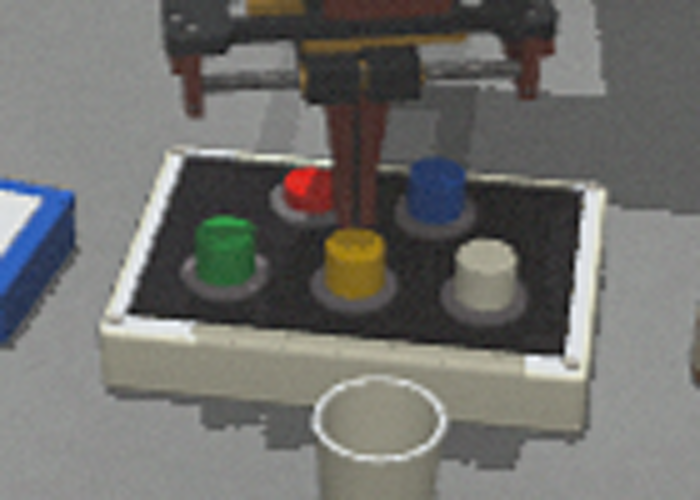

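Request:
apply_moves(targets=[[-1,[0.03,0,0.1],[0,0,0]],[-1,[0,0,0.09],[0,0,0]],[-1,[0,0,0.06],[0,0,0]],[-1,[0,0,0.06],[0,0,0]],[-1,[0,0,0.06],[0,0,0]],[-1,[0,0,0.06],[0,0,0]],[-1,[0,0,0],[0,0,0]]])

```text
t: 7.6
ee_pos: [572.4, 49.7, 63.0]
orientation: [-3.102, -0.494, 0.0]
ft_force: [-0.9, 0.3, -0.0]
width: 0.2
grasp_force: 0.0
```

Request:
apply_moves(targets=[[-1,[0,0,0.04],[0,0,0]],[-1,[0,0,0.04],[0,0,0]],[-1,[0,0,0.04],[0,0,0]],[-1,[0,0,0],[0,0,0]]])

```text
t: 8.1
ee_pos: [572.4, 49.7, 57.1]
orientation: [3.103, 0.494, 0.0]
ft_force: [-0.9, 0.3, 3.1]
width: 0.6
grasp_force: 1.2
```

Request:
apply_moves(targets=[[-1,[0,0,-0.3],[0,0,0]],[-1,[0,0,-0.5],[0,0,0]],[-1,[-0.4,-0.33,0],[0,0,0]],[-1,[-0.45,-0.35,0],[0,0,0]],[-1,[-0.35,-0.31,0],[0,0,0]],[-1,[0,0,0.25],[0,0,0]],[-1,[0,0,0],[0,0,0]],[-1,[0,0,0],[0,0,0]]])

```text
t: 9.1
ee_pos: [501.0, 77.9, 84.7]
orientation: [3.103, 0.493, 0.001]
ft_force: [0.2, 0.9, -0.4]
width: 0.4
grasp_force: 0.0
```

Run:
```python
from h import *
im=ctrl.get_image("scene"); o=ctrl.get_obs(); print(np.round(o["ee_pos"],1), to_tool(np.array([499.8,77.9,57])-o["ee_pos"],o)/50)
a=im["pixels"][150:250,240:380]; a=cv2.resize(a,None,fx=5,fy=5,interpolation=cv2.INTER_CUBIC)
cv2.imwrite("pics/s4.png",a)
```

```text
[500.9  77.9  84.7] [-0.02170468 -0.00657566  0.55370337]
```

View pics/s4.png

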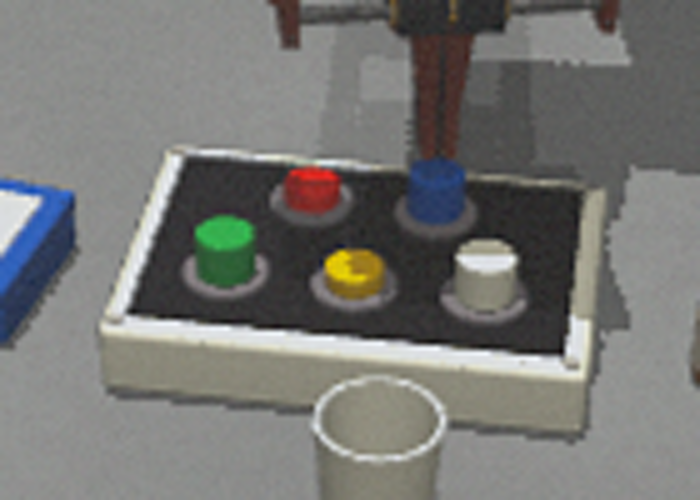

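Request:
apply_moves(targets=[[-1,[-0.02,0,0.1],[0,0,0]],[-1,[0,0,0.09],[0,0,0]],[-1,[0,0,0.06],[0,0,0]],[-1,[0,0,0.06],[0,0,0]],[-1,[0,0,0.06],[0,0,0]],[-1,[0,0,0.06],[0,0,0]],[-1,[0,0,0],[0,0,0]]])

```text
t: 10.02
ee_pos: [499.0, 77.9, 63.0]
orientation: [-3.102, -0.494, -0.0]
ft_force: [0.4, 0.3, 0.3]
width: 0.6
grasp_force: 0.0
```

Request:
apply_moves(targets=[[-1,[0,0,0.04],[0,0,0]],[-1,[0,0,0.04],[0,0,0]],[-1,[0,0,0.04],[0,0,0]],[-1,[0,0,0],[0,0,0]]])

```text
t: 10.52
ee_pos: [499.1, 77.9, 57.1]
orientation: [-3.102, -0.494, -0.0]
ft_force: [-0.7, -0.8, 2.1]
width: 0.4
grasp_force: 0.9
```

Request:
apply_moves(targets=[[-1,[0,0,-0.3],[0,0,0]],[-1,[0,0,-0.5],[0,0,0]],[-1,[0,0,-0.8],[0,0,0]],[-1,[0,0,-0.8],[0,0,0]],[-1,[0,0,0],[0,0,0]],[-1,[0,0,0],[0,0,0]]])

```text
t: 11.28
ee_pos: [498.7, 77.8, 177.2]
orientation: [-3.102, -0.494, -0.0]
ft_force: [-0.2, 0.0, -0.4]
width: 0.5
grasp_force: 0.0
```

Run:
```python
from h import *
im=ctrl.get_image("scene"); o=ctrl.get_obs(); print(np.round(o["ee_pos"],1),o["t"],o["ft_force"])
a=im["pixels"][150:250,240:380]; a=cv2.resize(a,None,fx=5,fy=5,interpolation=cv2.INTER_CUBIC)
cv2.imwrite("pics/s5.png",a)
```

```text
[498.3  77.7 176.5] 11.325 [ 0.92082081  0.01874186 -0.53760787]
```

View pics/s5.png

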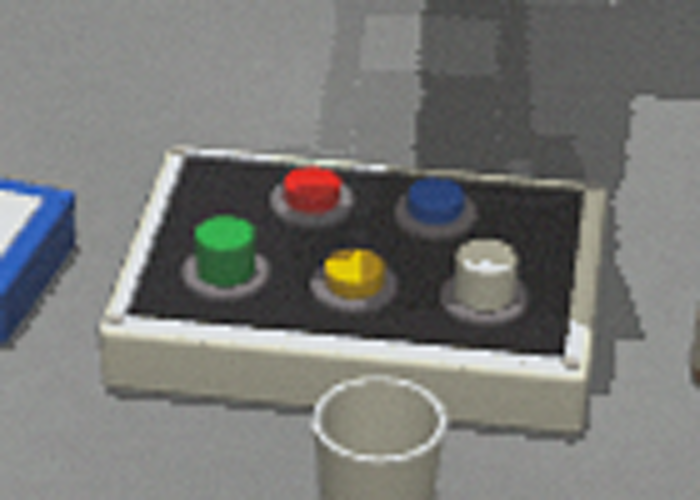

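Red (312,185), yellow (354,268) and blue (436,198) are all well down. Green and white are still up and the arm is clear, so I'm handing in.

```bash
python3 -c "
from workcell import ctrl; print(ctrl.close_job())"
```

```text
the job is handed in; nothing more can be done
None
```

I pressed the red, yellow and blue keys in that order, each about 13 mm down (highest wrist force I read was 5 N). Green and white stayed up, I kept clear of the loose items around the console, and I handed the job in at about 11 s.

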